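# Eject the nuka test tile and stop it at the lip

## Robot

A 6-joint arm with a two-finger parallel gripper is mounted at the origin on the work surface. World frame = base frame: x ahead of the robot, y to its left, z up, the work surface at z = 0. Lengths are in m, angles in degrees, forces in N, time in s.
With the tool pointing down it reaches from about 0.3 to 0.75 m from the base axis. Payload 8.5 kg.
Tool frame: the origin (TCP) lies at the centre of the arm's flange, where the gripper is bolted on; the fingertips stand 173 mm ahead of it and the grasp point (between the pads) lies env.pinch_z ahead of it (env.pinch_z is the distance from the TCP to the grasp point, in m); z points along the fingers, y is the line along which they close (so a half turn about z gives the same grasp; the last joint's range is limited). The gripper opens to 85 mm and grips with 20 to 120 N. Pads are 22 mm wide; open, the fingers measure 114 mm over their backs; the gripper's body (76 mm by 85 mm) begins 54 mm behind the grasp point. The pads swing forward as they close: fully open they stand 13 mm farther back than shut.
Start: joints at [62.378, 21.807, 74.336, -0, 83.858, -12.336], TCP at [0.145, 0.531, 0.405] pointing down, gripper open.
Joint ranges: [-178.18, 178.18], [-50.72, 133.34], [12.68, 142.11], [-81.47, 261.47], [9.98, 163.14], [-165.26, 165.26]. Speed limits (degrees/s): [136.94, 136.94, 180, 180, 180, 180].

## Interface

Orientations are given as a 3x3 rotation matrix whose columns are the frame's x, y, z axes.
In Python, from rig import env, get_image, job, spotter gives the robot as it stands. The module is installed in compiled form; this text tells all that it offers.
- The arm moves only by the shell command python3 -m creep 'ROWS' [FORCE]. ROWS is text: rows parted by semicolons, each of 7 numbers parted by spaces: the turn, a rotation vector about the tool's x, y, z in units of 8 degrees (1.0 is 8 degrees), then the shift along the tool's x, y, z in units of 30 mm (1.0 is 30 mm), then the finger opening in mm, from 0 to 85.4. A call has 1 to 12 rows; each row is the pose to reach, as a shift and turn from the pose commanded when the call began, along the tool's axes at that moment; what a row does not reach only later rows make up. A row lasts 1/10 s, in which the tool goes at most 50 mm and 8.59 degrees, less where a joint would pass 70% of its speed; a pose out of reach is approached as far as the arm can. A call with a gripper value outside its range is refused whole. The fingers move at their own pace and stop on an object; FORCE is the grip in N (left out, the last holds). Time passes only in rows, so rows that repeat a pose let the fingers close. It gives the time, the measured TCP pose, the force, the opening and the grip force at its end, in the units of the state.
- env.observe(): the state, without advancing time (a new reading comes with each control period).
- get_image(name): name is "side" or "top" or "wrist"; returns a dict with "image" (400x640x3 uint8, blue, green, red), "depth" (400x640 float32, m along the optical axis (not along the pixel's ray), 0 where there is no reading), "intrinsics" (3x3 intrinsics, pixels), "view" (4x4, takes a point from world to camera coordinates). Camera axes: x right, y up, looking along -z (the intrinsics and any distortion apply to the point x, -y, -z); pixel columns grow to the right and rows downward; lengths in m; the calibration is good to about 2 mm. A picture is of the moment at which its call begins.
- job.close_job(): hands the job in; it is judged then, once.
Trained networks look in a picture, given as the dict that the camera call returned (one of the last four; its "shot" number tells which), for a name from the list of things; names that differ only in an ending like _2 or _b are one class to them, and where a whole thing is asked for, a point or a joint stands for the part that bears it (a point fixed in the world has none). Each returns a list of dicts, best first, with "p" (0 to 1); they miss things now and then, are a little off and sometimes report something else, mostly with a low value. They report only what shows in the picture. A call takes as long as a camera call.
- spotter.boxes_of(label, picture): "xy" ([column, row] in pixels, amid what is visible of it).
The state is a dict: "time_s": time; "q": joint angles; "qvel": joint speeds; "joint_efforts": joint torques, N m; "position": TCP position; "tool_rot": TCP orientation; "ft_force": force on the tool from outside, world axes, zero at the start; "wrist_torque": the same for the moment, N m; "grip_width": finger opening in m; "gripper_force": force on a finger pad.
Only numpy, scipy, OpenCV 4.12 (cv2) and the standard library are available. Lean on these libraries where they do the work, as an engineer would, in place of code of your own. Each camera call takes 0.05 s, during which the arm holds its last target. There are 200 camera calls.

## Task

Press the orange key of the tile ejector fully down with one finger, and with the other finger stop the white tile that the spring shoots out over the front edge, before it slides off. Finish while still holding: the key kept down, and the tile trapped against your finger, poking out past the edge but still lying flat on the deck. Do not pick up or lift the tile, and leave the crucible, the tweezers and the spare tile where they are.

Things in the scene. Friction and masses are not known exactly. Their poses are not given: they have to be found in the camera images.
- ejector: Fixed tile ejector on a cordierite slab (14 mm thick, x -60 to 150, y -58 to 122 mm). Origin: on the shelf below the middle of the deck's front edge. +x runs back along the deck (the tile shoots out to -x), +y across it to the key, z up. Green deck: top at 45 mm, x 0 to 150, y -36 to 36 mm; two guide rails 8 mm high on it, 54 mm apart; spring housing at the back 67 mm high.
- front_edge (a point): Middle of the deck's front top edge (ejector frame 0, 0, 45 mm), over which the tile comes out. The deck's front face drops straight down from it. Ahead of it (-x side) there is nothing above the slab but the key at one side, so a finger can stand there, lower than the deck, before the tile is let go.
- gate_top (a point): Middle of the top of the orange stop gate in front of the tile: 4 mm thick, 36 mm wide, 8 mm above the deck, at x 4 to 8 mm in the ejector's frame. One piece with the key; sinks with it. Once it is below the deck (key 8 mm down) the gate lets the tile go.
- pusher (a joint): Stroke of the brass spring pusher behind the tile, in m: 0 at the start, 0.045 fully forward. It pushes the tile to the ejector's -x with about 2 N at 0, 1 N at 0.045. Once the gate is down it shoots the tile out in 0.1 to 0.2 s, far enough to tip it off the front edge unless something ahead of it stops it; a stopped tile stays pressed against the stop.
- key (a joint): How far the orange key is pressed down, in m: 0 up, 0.012 fully down. It is sprung: about 1.5 N to start moving, about 4 to 5 N when fully down; it comes back up when let go. The gate lets the tile go at about 0.008.
- key_top (a point): Centre of the top of the orange key, a flat 65 x 65 mm plate beside the deck's front edge; top 47 mm above the shelf when up, 35 mm when fully down. In the ejector's frame it spans x -45 to 20 mm and y 43 to 108 mm (centre x -12.5, y 75.5).
- tile: White nuka glaze tile, 50 x 50 x 10 mm, about 55 g, loose, flat on the deck against the gate. Origin: centre of its underside, at first at x 33, y 0, z 45 mm in the ejector's frame; its front face is 25 mm ahead (-x) of that. If its middle passes the front edge (x = 0) it tips off.
- crucible: Bystander: small white ceramic crucible, 46 mm across, 42 mm tall, loose and upright. Origin: centre of its underside.
- tweezers: Bystander: stainless tweezers, 138 mm long, 20 mm wide, 6 mm thick, lying loose along their own x. Origin: on the underside near the middle.
- spare_tile: Bystander: a second white tile, 50 x 50 x 10 mm, lying loose on a 14 mm thick cordierite offcut. Origin: centre of its underside.

How it is judged (in metres and radians):
On the way:
1. the key is being pressed (value of joint key above 0.003 m and contact force between the fingers and key above 0.3 N).
At the end, for the whole second after the job is handed in: A finger still holds the key at least 9 mm down (of 12) and a finger still bears on the tile with more than 0.2 N; the tile has come out at least about 7 mm from its seat, its middle is still over the deck, and it lies flat (within 3 mm of the deck's height and 7 degrees) and at rest (value of joint key above 0.009 m and contact force between the fingers and key above 0.5 N and contact force between the fingers and tile above 0.2 N and x of tile in the frame of ejector between 0 and 0.0265 m and z of tile in the frame of ejector between 0.042 and 0.048 m and angle between tile's own z axis and vertical below 0.12 rad and linear speed of tile below 0.02 m/s); the arm keeps its last pose, push and grip.
It fails at once if the tile is lifted more than 12 mm off the deck (z of tile in the frame of ejector above 0.057 m).
It fails at once if the tile slides off the deck (z of tile in the frame of ejector below 0.033 m).
It fails at once if the crucible is moved more than 15 mm (distance of crucible from where it was at the start of the episode above 0.015 m).
It fails at once if the tweezers are moved more than 15 mm (distance of tweezers from where it was at the start of the episode above 0.015 m).
It fails at once if the spare tile is moved more than 15 mm (distance of spare_tile from where it was at the start of the episode above 0.015 m).
It also fails if it takes over 32 s, if anything falls off the work surface, if the arm or the gripper's body presses on something with over 40 N, if the wrist force passes 120 N, or if a joint passes its speed limit or range.

## Working session

There is one attempt and no reset: what is moved stays moved. The work goes in short steps, Python scripts to look and compute and a shell command to move; the robot and the scene stay as the last step left them, time stands still between calls to the robot, and variables do not carry over. Pictures are saved under pics/ and viewed, at most 10 in all, crops included, and the job is handed in when it is done.

```bash
mkdir -p pics
cat > h.py <<'E'
import numpy as np, cv2
from rig import env,get_image,job,spotter
def px2w(p,c,r):
    c0,r0=int(round(c)),int(round(r))
    d=p["depth"][max(r0-2,0):r0+3,max(c0-2,0):c0+3]; d=np.median(d[d>0])
    K=p["intrinsics"]
    x=(c-K[0,2])/K[0,0]*d; y=(r-K[1,2])/K[1,1]*d
    return (np.linalg.inv(p["view"])@[x,-y,-d,1])[:3]
E
python3 - <<'E'
from h import *
s=env.observe(); print(s["time_s"],env.pinch_z,s["position"],s["tool_rot"],s["grip_width"],s["ft_force"])
for n in("top","side"):
    p=get_image(n); cv2.imwrite(f"pics/{n}0.png",p["image"])
    for l in("key_top","gate_top","tile","ejector","front_edge","crucible","tweezers","spare_tile","pusher"):
        for b in spotter.boxes_of(l,p)[:2]:
            print(n,l,round(b["p"],2),np.round(b["xy"]),np.round(px2w(p,*b["xy"]),3))
E
```

```text
0.0 0.1547 [0.14498493 0.5305101  0.40411375] [[-9.64612684e-01  2.63670067e-01 -6.81630128e-04]
 [ 2.63670750e-01  9.64611906e-01 -1.26755308e-03]
 [ 3.23292731e-04 -1.40242371e-03 -9.99998964e-01]] 0.08565741577027204 [-0.36909192  1.62629088  0.24266628]
top key_top 0.92 [326. 270.] [0.522 0.011 0.049]
top gate_top 0.96 [326. 275.] [0.513 0.01  0.048]
top gate_top 0.32 [343. 240.] [ 0.582 -0.026  0.015]
top tile 0.83 [360. 251.] [ 0.56  -0.058  0.056]
top tile 0.55 [343. 240.] [ 0.582 -0.027  0.015]
top ejector 0.73 [344. 244.] [ 0.574 -0.029  0.017]
top front_edge 0.79 [344. 241.] [ 0.581 -0.027  0.015]
top crucible 0.67 [422. 273.] [ 0.512 -0.193  0.006]
top crucible 0.36 [267. 235.] [0.595 0.134 0.025]
top tweezers 0.58 [432. 211.] [ 0.645 -0.218  0.006]
top spare_tile 0.8 [264. 234.] [0.597 0.139 0.025]
side key_top 0.83 [385. 215.] [0.516 0.011 0.046]
side gate_top 0.81 [392. 215.] [0.504 0.006 0.045]
side tile 0.64 [373. 189.] [ 0.56  -0.047  0.055]
side tile 0.63 [358. 210.] [ 0.582 -0.02   0.013]
side ejector 0.56 [360. 212.] [ 0.575 -0.016  0.014]
side front_edge 0.66 [359. 212.] [ 0.577 -0.016  0.014]
side crucible 0.73 [415. 168.] [ 0.511 -0.199  0.02 ]
side tweezers 0.37 [415. 170.] [ 0.505 -0.167  0.037]
side spare_tile 0.66 [320. 253.] [0.599 0.131 0.023]
side pusher 0.64 [360. 179.] [ 0.597 -0.07   0.054]
```

View pics/top0.png

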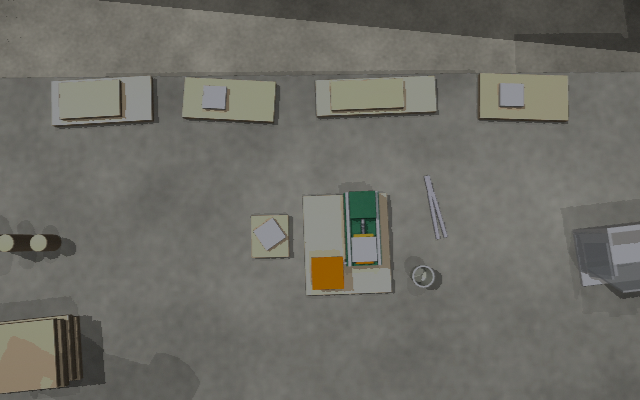

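View pics/side0.png

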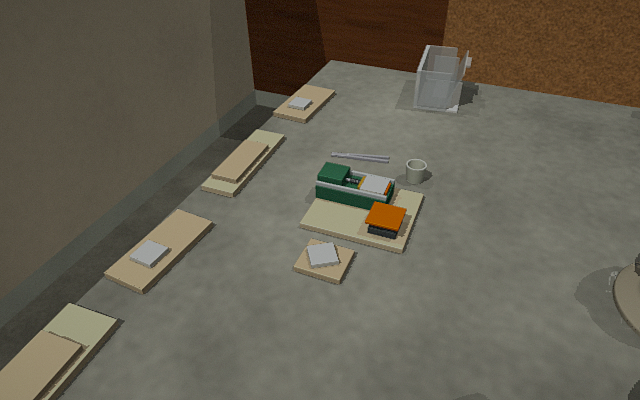

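The top view shows the ejector with the orange key at (327,273), the tile at (364,249) and the front of the deck at about row 265. The crucible at (423,276) and tweezers at (434,208) lie to the right, clear of it. The side view agrees. Next I'll fit the ejector's frame.

```bash
cat >> h.py <<'E'
def cloud(p):
    K=p["intrinsics"]; d=p["depth"]; r,c=np.mgrid[0:d.shape[0],0:d.shape[1]]
    P=np.stack([(c-K[0,2])/K[0,0]*d,-(r-K[1,2])/K[1,1]*d,-d,np.ones_like(d)],-1)
    return (P@np.linalg.inv(p["view"]).T)[...,:3]
E
python3 - <<'E'
from h import *
p=get_image("top"); W=cloud(p); hsv=cv2.cvtColor(p["image"],cv2.COLOR_BGR2HSV)
roi=np.zeros(W.shape[:2],bool); roi[180:305,295:400]=1; roi&=p["depth"]>0
def rect(m,t):
    n,l,st,_=cv2.connectedComponentsWithStats(m.astype(np.uint8)); m=l==1+st[1:,4].argmax()
    q=W[m]; r=cv2.minAreaRect((q[:,:2]*1000).astype(np.float32)); print(t,m.sum(),np.round(r[0],1),np.round(r[1],1),round(r[2],2),"z",np.median(q[:,2]).round(4))
h,s,v=hsv[...,0],hsv[...,1],hsv[...,2]
z=W[...,2]
rect(roi&(h<22)&(s>180)&(z>.03),"key")
rect(roi&(s<40)&(v>130)&(z>.045)&(z<.062),"tile")
rect(roi&(z>.008)&(z<.1),"slab")
rect(roi&(h>60)&(h<95)&(s>80)&(z>.06),"housing")
E
```

```text
key 993 [516.4   7.6] [64.8 62.8] 0.29 z 0.048
tile 595 [564.7 -66.4] [48.9 48.3] 89.84 z 0.0559
slab 8510 [575.9 -33.1] [210.2 180.2] 1.89 z 0.0168
housing 707 [654.1 -62.3] [54.4 52.1] 2.14 z 0.0678
```

```bash
python3 -m creep '0 0 -2.15 -16.56 -14.69 4.1 70;0 0 -2.15 -16.56 -14.69 4.1 70;0 0 -2.15 -16.56 -14.69 4.1 70;0 0 -2.15 -16.56 -14.69 4.1 70;0 0 -2.15 -16.56 -14.69 4.1 70;0 0 -2.15 -16.56 -14.69 4.1 70;0 0 -2.15 -16.56 -14.69 4.1 70;0 0 -2.15 -16.56 -14.69 4.1 70;0 0 -2.15 -16.56 -14.69 4.1 70;0 0 -2.15 -16.56 -14.69 4.1 70;0 0 -2.15 -16.56 -14.69 4.1 70;0 0 -2.15 -16.56 -14.69 4.1 70'
cat >> h.py <<'E'
def togo(xyz,yaw=92.):
    s=env.observe(); R=np.array(s["tool_rot"]); a=np.radians(yaw)
    y=np.array([np.cos(a),np.sin(a),0]); z=np.array([0,0,-1]); T=np.c_[np.cross(y,z),y,z]
    from scipy.spatial.transform import Rotation as Ro
    print("t",s["time_s"],"pos",np.round(s["position"],4),"turn",np.round(np.degrees(Ro.from_matrix(R.T@T).as_rotvec())/8,3),"shift",np.round(R.T@(np.array(xyz)-s["position"])/.03,3),"F",np.round(s["ft_force"],2),"w",s["grip_width"])
E
python3 -c "
from h import *
togo([.508,-.026,.28])"
```

```text
time_s: 2.25
position: [0.4643, 0.0407, 0.2967]
tool_rot: [[-0.999, -0.033, 0.001], [-0.033, 0.999, 0.0], [-0.001, -0.0, -1.0]]
ft_force: [0.8, 0.7, 0.3]
grip_width: 0.0704
gripper_force: 0.0
t 2.25 pos [0.4643 0.0407 0.2967] turn [-0.     0.005 -0.014] shift [-1.382 -2.271  0.556] F [0.75 0.71 0.3 ] w 0.0703833337180539
```

```bash
python3 -m creep '0 0 0 -1.38 -2.27 1.2 70;0 0 0 -1.38 -2.27 1.2 70;0 0 0 -1.38 -2.27 1.2 70;0 0 0 -1.38 -2.27 1.2 70;0 0 0 -1.38 -2.27 1.2 70'
python3 - <<'E'
from h import *
togo([.508,-.026,.22])
p=get_image("wrist"); cv2.imwrite("pics/w1.png",p["image"])
p=get_image("side"); cv2.imwrite("pics/s1.png",cv2.resize(p["image"][110:270,280:480],None,fx=4,fy=3.75)[:600,:800])
E
```

```text
time_s: 2.75
position: [0.5067, -0.0231, 0.2613]
tool_rot: [[-0.999, -0.034, 0.0], [-0.034, 0.999, 0.0], [-0.0, 0.0, -1.0]]
ft_force: [-0.8, 0.1, 0.0]
grip_width: 0.0702
gripper_force: 0.0
t 2.75 pos [ 0.5067 -0.0231  0.2613] turn [ 0.     0.002 -0.005] shift [-0.039 -0.1    1.377] F [-0.77  0.11  0.  ] w 0.07023899844987058
```

View pics/w1.png

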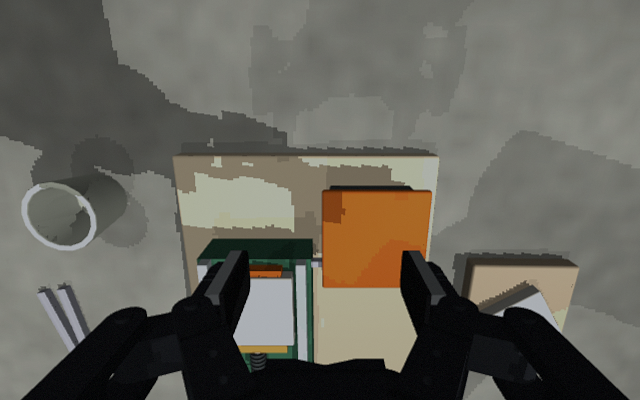

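View pics/s1.png

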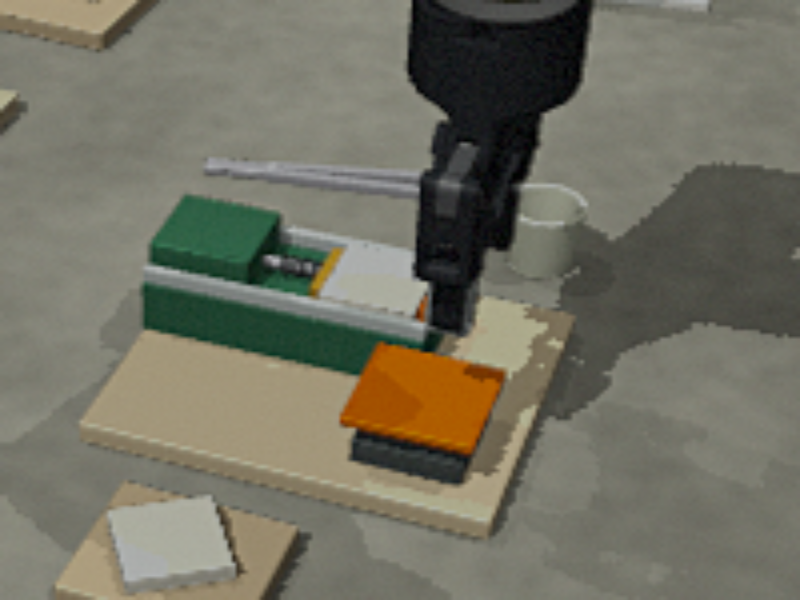

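The wrist view shows the left finger in line with the tile (265,310) and the right finger in line with the key (377,238). The side view shows the fingers clear above the key, ahead of the deck. Going down in steps now.

```bash
python3 -m creep '0 0 0 0 0 0.8 70;0 0 0 0 0 1.4 70;0 0 0 0 0 1.4 70;0 0 0 0 0 1.4 70'
python3 - <<'E'
from h import *
togo([.508,-.026,.2])
p=get_image("side"); cv2.imwrite("pics/s2.png",cv2.resize(p["image"][150:250,330:440],None,fx=6,fy=6)[:600,:800])
E
```

```text
time_s: 3.25
position: [0.5072, -0.0234, 0.2196]
tool_rot: [[-0.999, -0.034, 0.0], [-0.034, 0.999, -0.0], [-0.0, -0.0, -1.0]]
ft_force: [-0.2, 0.5, 0.3]
grip_width: 0.0697
gripper_force: 0.0
t 3.25 pos [ 0.5072 -0.0234  0.2196] turn [-0.001  0.003 -0.005] shift [-0.025 -0.087  0.652] F [-0.16  0.47  0.27] w 0.06970446295790855
```

View pics/s2.png

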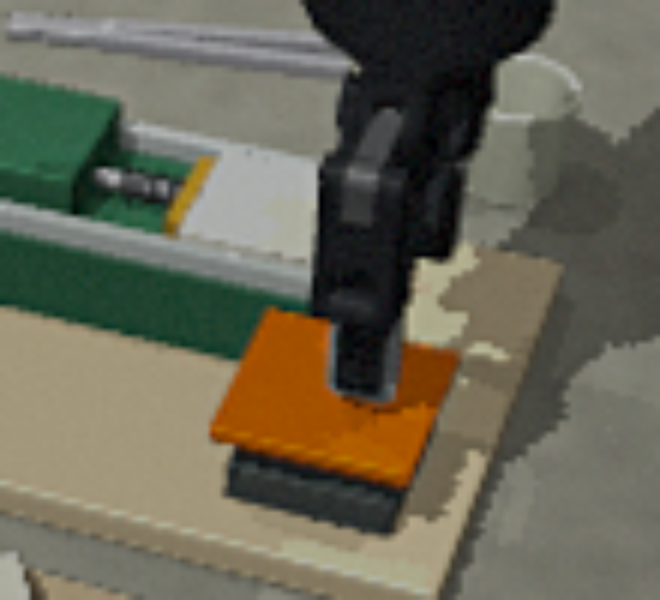

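The right finger is just above the key (365,390) and nothing is touching yet.

```bash
python3 -m creep '0 0 0 0 0 0.1 70;0 0 0 0 0 0.2 70;0 0 0 0 0 0.3 70;0 0 0 0 0 0.3 70;0 0 0 0 0 0.3 70'
```

```text
time_s: 3.8
position: [0.5073, -0.0239, 0.2099]
tool_rot: [[-0.999, -0.033, 0.0], [-0.033, 0.999, 0.0], [-0.0, 0.0, -1.0]]
ft_force: [0.6, 0.2, 0.8]
grip_width: 0.0699
gripper_force: 0.7
```

```bash
python3 -m creep '0 0 0 0 0 0.1 70;0 0 0 0 0 0.1 70;0 0 0 0 0 0.1 70'; python3 -m creep '0 0 0 0 0 0.1 70;0 0 0 0 0 0.1 70;0 0 0 0 0 0.1 70'
```

```text
time_s: 4.1
position: [0.5073, -0.0239, 0.2069]
tool_rot: [[-0.999, -0.033, 0.0], [-0.033, 0.999, -0.0], [-0.0, -0.0, -1.0]]
ft_force: [1.7, 0.8, 2.2]
grip_width: 0.07
gripper_force: 1.1
time_s: 4.4
position: [0.5072, -0.0239, 0.2038]
tool_rot: [[-0.999, -0.033, -0.0], [-0.033, 0.999, 0.0], [0.0, 0.0, -1.0]]
ft_force: [1.0, 0.4, 3.2]
grip_width: 0.0701
gripper_force: 2.4
```

```bash
python3 -m creep '0 0 0 0 0 0.1 70;0 0 0 0 0 0.2 70;0 0 0 0 0 0.2 70;0 0 0 0 0 0.2 70;0 0 0 0 0 0.2 70'
python3 - <<'E'
from h import *
p=get_image("side"); cv2.imwrite("pics/s3.png",cv2.resize(p["image"][150:250,330:440],None,fx=6,fy=6)[:600,:800])
p=get_image("wrist"); cv2.imwrite("pics/w3.png",p["image"])
E
```

```text
time_s: 4.9
position: [0.507, -0.0237, 0.1999]
tool_rot: [[-0.999, -0.033, 0.002], [-0.033, 0.999, 0.0], [-0.002, -0.0, -1.0]]
ft_force: [-6.1, 1.8, 29.8]
grip_width: 0.0701
gripper_force: 15.8
```

View pics/w3.png

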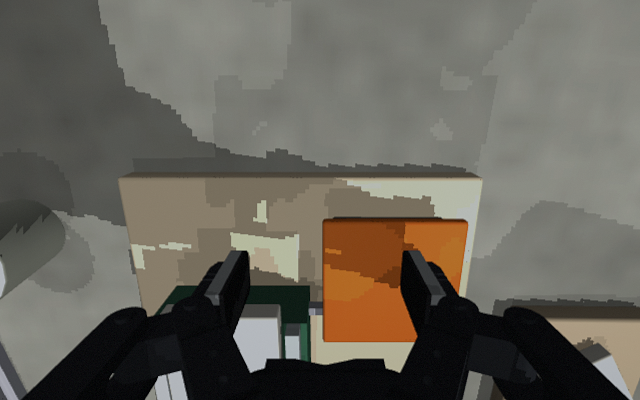

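View pics/s3.png

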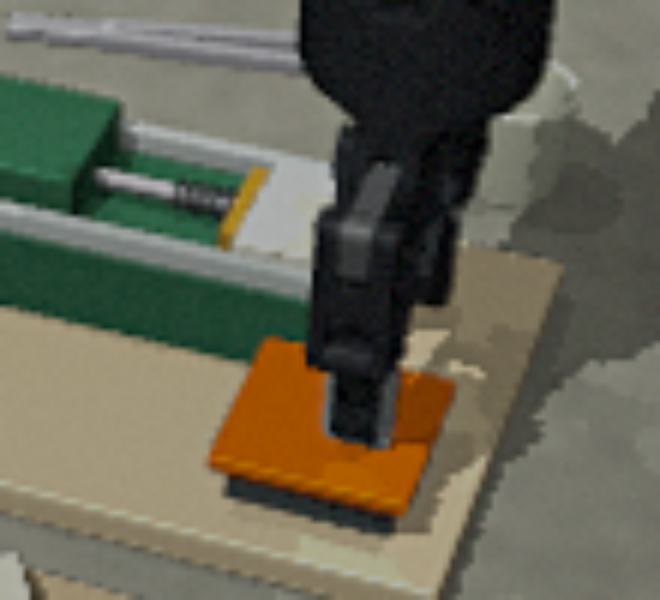

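Run:
```python
from h import *
togo([.508,-.026,.2])
for n in("top","side"):
  p=get_image(n); W=cloud(p); o=np.array([.5317,-.0672,0]);a=np.radians(2); R=np.array([[np.cos(a),-np.sin(a),0],[np.sin(a),np.cos(a),0],[0,0,1]])
  E=(W-o)@R*1000; hsv=cv2.cvtColor(p["image"],cv2.COLOR_BGR2HSV); h,s,v=np.moveaxis(hsv,-1,0)
  inb=(E[...,0]>-40)&(E[...,0]<75)&(abs(E[...,1])<22)&(abs(E[...,2]-56)<4)&(s<60)&(v>90)
  q=E[inb]; print(n,"tile",len(q),np.percentile(q,[2,50,98],axis=0).round(1).tolist())
  k=(E[...,0]>-45)&(E[...,0]<20)&(E[...,1]>43)&(E[...,1]<108)&(h<22)&(s>150)&(E[...,2]>25)
  print("key z",np.median(E[k][:,2]))
```

```text
t 5.0 pos [ 0.507  -0.0237  0.1999] turn [-0.     0.012 -0.01 ] shift [-0.03  -0.076 -0.004] F [-6.11  1.28 29.61] w 0.07008184710803021
top tile 446 [[-1.7, -21.1, 53.0], [20.5, -1.4, 56.0], [65.5, 20.4, 58.9]]
key z 36.28297751893905
side tile 172 [[13.0, -20.3, 52.5], [26.8, 1.9, 54.4], [70.8, 21.0, 56.9]]
key z 34.21286948103658
```

The key is fully down and the tile has come forward against the finger. 30 N is more than needed, so I'll ease off slightly and measure the tile's position from the brass pusher plate.

```bash
python3 -m creep '0 0 0 0 0 -0.03 70;0 0 0 0 0 -0.03 70;0 0 0 0 0 -0.03 70'
python3 - <<'E'
from h import *
o=np.array([.5317,-.0672,0]);a=np.radians(2); R=np.array([[np.cos(a),-np.sin(a),0],[np.sin(a),np.cos(a),0],[0,0,1]])
for n in("top","side"):
  p=get_image(n); E=(cloud(p)-o)@R*1000; h,s,v=np.moveaxis(cv2.cvtColor(p["image"],cv2.COLOR_BGR2HSV),-1,0)
  b=(E[...,0]>20)&(E[...,0]<90)&(abs(E[...,1])<24)&(h>10)&(h<32)&(s>130)&(E[...,2]>48)
  print(n,b.sum(),np.percentile(E[b],[5,50,95],axis=0).round(1).tolist())
E
```

```text
time_s: 5.4
position: [0.5071, -0.0238, 0.2001]
tool_rot: [[-0.999, -0.033, 0.001], [-0.033, 0.999, 0.0], [-0.001, 0.0, -1.0]]
ft_force: [-5.1, 1.9, 21.6]
grip_width: 0.0701
gripper_force: 11.8
top 54 [[39.6, -17.8, 52.9], [42.4, -1.6, 55.6], [44.7, 18.2, 57.8]]
side 36 [[39.2, -16.3, 51.6], [41.7, 3.1, 54.0], [44.6, 21.1, 55.5]]
```

```bash
python3 -c "
from h import *
print(job.close_job())"
```

```text
the job is handed in; nothing more can be done
None
```

I handed the job in at about 5.5 s with the key held fully down and the tile stopped against the other finger: its middle is about 15 mm behind the front edge, it lies flat on the deck, and the crucible, tweezers and spare tile were not touched. No verdict came back.

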